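Set out the marble run and draw its long rail from the toy bin

TASK

Get the marble run ready to build: tip all four glass marbles out of the orange beaker into the square wooden catch tray and stand the empty beaker upright on the table again. Then take the long grooved wooden rail out of the bench's upper bin through the open hatch, which is shorter than the rail, so it has to come out tilted, one end first. Finish while still holding the rail still in the air, the whole of it clear above the bench lid and touching nothing but your gripper, and leave the excavator, the puzzle and the marble jar where they stand on the bench.

Things in the scene. Friction and masses are not known exactly. Their poses are not given: they have to be found in the camera images.
- bench: toy bench of two stacked blue plastic bins, fixed, 340 (x) x 440 (y) x 186 mm high. Origin: centre of its underside, on the table; own -x is its front, facing the robot. Upper bin: floor 114 mm above the origin, inside 330 (x) x 430 (y) mm, closed by a 6 mm lid, z = 180 to 186 mm, but for the hatch. The hatch flap lies folded back on the lid (x 9 to 165, y -138 to 138, top z = 190 mm)
- hatch (a point): centre of the open rectangular hatch in the bench lid, at the lid's top face; bench frame (-80, 0, 186) mm, axes as the bench. The hatch measures 160 mm along bench x by 280 mm along bench y
- rail: straight beech rail, flat on the upper bin's floor, groove up, within 0.06 rad of bench y: 40 (own x) x 320 (own y) x 30 mm high, 0.16 to 0.28 kg. Origin: centre of its underside. Groove in the top 24 mm wide, 12 mm deep; outer sides flat, 40 mm apart. Its middle, within 12 mm (bench x) and 30 mm (bench y) of the hatch centre, shows in the hatch; one or both ends lie hidden under the lid
- rail_end_p (a point): centre of the rail's end face at own y = +160 mm (15 mm above its underside)
- rail_end_n (a point): centre of the rail's end face at own y = -160 mm (15 mm above its underside)
- beaker: orange plastic beaker standing on the table, open at the top, round, 85 mm high, outer diameter 56 mm at the foot, 60 mm at 40 mm up, 65 mm at the rim, wall 3 mm, inner floor at 4 mm, about 60 g. Origin: centre of its underside; z towards the mouth. The four marbles start in it; it stands beside the tray, nearer the bench or farther from it
- tray: loose square wooden catch tray on the table, 150 x 150 x 36 mm high, walls 8 mm, floor 8 mm thick, open at the top, 0.5 kg. Origin: centre of its underside
- marble1: glass marble (green), 20 mm diameter, 10 g, at first in the beaker. Origin: its centre; it rolls freely
- marble2: glass marble (red), 20 mm diameter, 10 g, at first in the beaker. Origin: its centre; it rolls freely
- marble3: glass marble (blue), 20 mm diameter, 10 g, at first in the beaker. Origin: its centre; it rolls freely
- marble4: glass marble (yellow), 20 mm diameter, 10 g, at first in the beaker. Origin: its centre; it rolls freely
- excavator: yellow plastic toy excavator, about 110 x 57 x 83 mm high, loose on the rear of the bench lid, arm towards own +x. Origin: centre of its underside. Leave alone
- puzzle: wooden puzzle piece set in its square frame, 106 x 106 x 15 mm, knob to 28 mm, loose on the rear of the bench lid. Origin: centre of its underside. Leave alone
- jar: glass jar of marbles with a screw lid, 64 mm diameter, 102 mm high, loose on the rear of the bench lid. Origin: centre of its underside. Leave alone
Not all that is in view belongs to the job. What is meant by the beaker is not purple, and is the larger of those in its own colour.

How it is judged:
By the outcome, as a careful person would: the job done as asked, in the order asked, and still so for the second after the job is handed in, while the arm keeps its last pose, push and grip.
It also fails if it takes over 64 s, if anything falls off the work surface, if the arm or the gripper's body presses on something with over 40 N, if the wrist force passes 120 N, or if a joint passes its speed limit or range.

ROBOT

A 7-joint arm with a two-finger parallel gripper is mounted at the origin on the work surface. World frame = base frame: x ahead of the robot, y to its left, z up, the work surface at z = 0. Lengths are in m, angles in rad, forces in N, time in s.
With the tool pointing down it reaches from about 0.4 to 0.85 m from the base axis. Payload 10.4 kg.
Tool frame: the origin (TCP) lies midway between the tips of the shut fingers; the grasp point (between the pads) lies 19 mm behind it (manip.pinch_z is the distance from the TCP to the grasp point, in m); y points along the fingers, x is the direction in which the jaws open and shut, and the axes are right-handed (so a half turn about y gives the same grasp; the last joint's range is limited). The gripper opens to 85 mm and grips with 20 to 120 N. Pads are 22 mm wide; open, the fingers measure 114 mm over their backs; the gripper's body (76 mm by 85 mm) begins 54 mm behind the grasp point. The pads swing forward as they close: fully open they stand 13 mm farther back than shut.
Start: joints at [1.282, 0.332, -0.065, 1.46, 0.022, 1.35, -0.088], TCP at [0.164, -0.603, 0.231] pointing down, gripper open.
Joint ranges: [-2.6, 2.6], [-0.5, 2.12], [-1.47, 1.34], [0.16, 2.42], [-1.27, 4.41], [0.06, 2.06], [-2.6, 2.6]. Speed limits (rad/s): [2.22, 2.22, 2.79, 2.79, 3.14, 3.14, 3.14].

INTERFACE

Orientations are given as a unit quaternion [x, y, z, w].
In Python, from workcell import manip gives the robot as it stands.
- The arm moves only by the shell command python3 -m pendant 'ROWS' [OPENING] [FORCE]. ROWS is a JSON object of lists of equal length, an entry for each row: "offset": the shift along the tool's x, y, z scaled (see below), a list of three; "turn": the turn, a rotation vector about the tool's x, y, z scaled (see below), a list of three. A call has 1 to 12 rows; each row is the pose to reach, as a shift and turn from the pose measured when the call began, along the tool's axes at that moment; what a row does not reach only later rows make up. The controller multiplies each number of a shift by 200 mm and each number of a turn by 45 degrees. A row lasts 1/8 s, in which the tool goes at most 62.5 mm and 10.7 degrees, less where a joint would pass 70% of its speed; a pose out of reach is approached as far as the arm can. A call with a number of a shift or a turn outside -1 to 1 is refused whole. A call with a gripper value outside its range is refused whole. OPENING is the opening in per cent of the stroke, from 0 (shut) to 100 (fully open), set as the call begins (- or left out, the last holds). The fingers move at their own pace and stop on an object; FORCE is the grip in N (left out, the last holds). Time passes only in rows, so rows that repeat a pose let the fingers close. It gives the time, the measured TCP pose, the force and the opening at its end, in the units of the state.
- manip.get_obs(): the state, without advancing time (a new reading comes with each control period).
- manip.camera(name): name is "side" or "top" or "wrist"; returns (picture, depth): 420x560x3 uint8, red, green, blue; 420x560 float32, m along the optical axis (not along the pixel's ray), 0 where there is no reading.
- manip.camera_model(name): a dict with "intrinsics" (3x3 intrinsics, pixels), "k1" (the pictures are not rectified: a ray, as slopes to the right and down, at radius r is drawn at 1 + k1 r^2 times it, then the intrinsics apply), "R" (3x3) and "t" (3): a world point X has camera coordinates R X + t; the wrist camera has in their place "tool_from_camera" (4x4, takes a point from camera to tool coordinates, whose origin is the TCP and whose axes are the tool frame's). Camera axes: x right, y down, z forward; pixel columns grow to the right and rows downward; lengths in m; the calibration is good to about 2 mm. A picture is of the moment at which its call begins: read the wrist's pose just before it. camera_model takes no time and is no camera call.
- manip.hand_in(): hands the job in, once; it reports no verdict.
The state is a dict: "clock": time; "joint_pos": joint angles; "joint_velocities": joint speeds; "tau": joint torques, N m; "position": TCP position; "ee_rot": TCP orientation; "ft_force": force on the tool from outside, world axes, zero at the start; "torque": the same for the moment, N m; "grip_width": opening from 0.0 (shut) to 1.0 (fully open).
Only numpy, scipy, OpenCV 4.12 (cv2) and the standard library are available. Lean on these libraries where they do the work, as an engineer would, in place of code of your own. Each camera call takes 0.05 s, during which the arm holds its last target. There are 200 camera calls.

## Working session

There is one attempt and no reset: what is moved stays moved. The work goes in short steps, Python scripts to look and compute and a shell command to move; the robot and the scene stay as the last step left them, time stands still between calls to the robot, and variables do not carry over. Pictures are saved under pics/ and viewed, about 8 in all and at most 12, crops included, and the job is handed in when it is done.

```bash
ls; mkdir -p pics; cat > h.py <<'E'
import numpy as np, cv2
from scipy.spatial.transform import Rotation as Rn
from workcell import manip
def grab(name):
    o=manip.get_obs(); p,d=manip.camera(name); return o,np.array(p),np.array(d)
def pts(name,uv,depth=None,o=None,z=None):
    """pixels (N,2) -> world points with depth or onto plane z"""
    m=manip.camera_model(name);K=np.array(m['intrinsics'],float);k1=m['k1']
    D=np.array([k1,0,0,0,0],float)
    n=cv2.undistortPoints(np.array(uv,float).reshape(-1,1,2),K,D).reshape(-1,2)
    r=np.c_[n,np.ones(len(n))]
    if name=='wrist':
        T=np.array(m['tool_from_camera']);Rt=Rn.from_quat(o['ee_rot']).as_matrix()
        A=Rt@T[:3,:3]; c=Rt@T[:3,3]+np.array(o['position'])
    else:
        R=np.array(m['R']);A=R.T;c=-R.T@np.array(m['t'])
    w=r@A.T
    s=np.asarray(depth).reshape(-1,1) if depth is not None else ((z-c[2])/w[:,2])[:,None]
    return c+w*s
def cloud(name,d,o=None):
    v,u=np.mgrid[0:d.shape[0],0:d.shape[1]]
    P=pts(name,np.c_[u.ravel(),v.ravel()],d.ravel(),o).reshape(*d.shape,3); P[d==0]=np.nan
    return P
def rel(o,p=None,q=None):
    """offset and turn units for target TCP p, R matrix q"""
    R=Rn.from_quat(o['ee_rot']).as_matrix()
    a=R.T@(np.array(p)-np.array(o['position']))/0.2 if p is not None else None
    t=Rn.from_matrix(R.T@q).as_rotvec()/np.deg2rad(45) if q is not None else None
    return np.round(a,3) if a is not None else None, np.round(t,3) if t is not None else None
E
python3 - <<'E'
from h import *
o,p,d=grab('top');np.savez('top.npz',p=p,d=d);cv2.imwrite('pics/top.png',p[...,::-1])
o,p,d=grab('side');np.savez('side.npz',p=p,d=d);cv2.imwrite('pics/side.png',p[...,::-1])
print(o); print(manip.pinch_z)
for n in('top','side'):
  m=manip.camera_model(n);R=np.array(m['R']);print(n,-R.T@np.array(m['t']),R[2],m['intrinsics'],m['k1'])
print(manip.camera_model('wrist')['tool_from_camera'])
print(Rn.from_quat(o['ee_rot']).as_matrix())
E
```

```text
pics
{'clock': 0.05, 'joint_pos': array([ 1.28241159,  0.33286327, -0.06471041,  1.46093206,  0.02158104,
        1.34991156, -0.0884954 ]), 'joint_velocities': array([-0.00030535,  0.00045041,  0.00170617, -0.00107213,  0.00091136,
        0.00064305, -0.00120769]), 'tau': array([ 5.91419666e-04, -6.27372551e+01,  4.84249787e-02, -3.92852283e+01,
        1.62387395e-02,  7.30979009e-03, -3.64192022e-05]), 'position': array([ 0.16407447, -0.60268925,  0.23052575]), 'ee_rot': array([-0.56155662,  0.42973994, -0.42892363,  0.56214079]), 'ft_force': array([-0.57497849, -0.75691486, -0.27978123]), 'torque': array([-0.016561  ,  0.00605983, -0.03423849]), 'grip_width': 0.9970450820517347}
0.0187
top [ 0.48648395 -0.02414163  1.49567111] [ 1.00144567e-01  9.40205384e-05 -9.94972893e-01] [[516.37676961   0.         283.04974465]
 [  0.         516.37676961 214.85867438]
 [  0.           0.           1.        ]] -0.11668786288476792
side [ 0.41727975 -0.8110968   0.86546431] [ 0.18765281  0.72441226 -0.66333499] [[395.65726593   0.         277.98370919]
 [  0.         395.65726593 210.74343685]
 [  0.           0.           1.        ]] 0.0039787417483998925
[[ 9.99998985e-01  5.88317739e-04 -1.29775448e-03 -1.46877917e-03]
 [ 1.41541387e-03 -3.05332597e-01  9.52244717e-01 -1.42487632e-01]
 [ 1.63975713e-04 -9.52245588e-01 -3.05333120e-01  7.74408551e-02]
 [ 0.00000000e+00  0.00000000e+00  0.00000000e+00  1.00000000e+00]]
[[ 2.62696208e-01 -4.15677421e-04  9.64878505e-01]
 [-9.64877551e-01  1.35736347e-03  2.62696533e-01]
 [-1.41888785e-03 -9.99998992e-01 -4.45035764e-05]]
```

View pics/top.png

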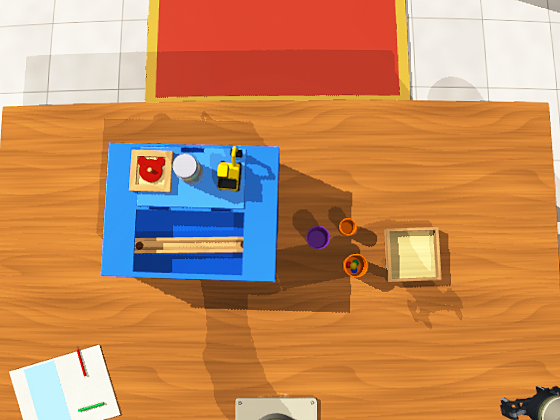

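View pics/side.png

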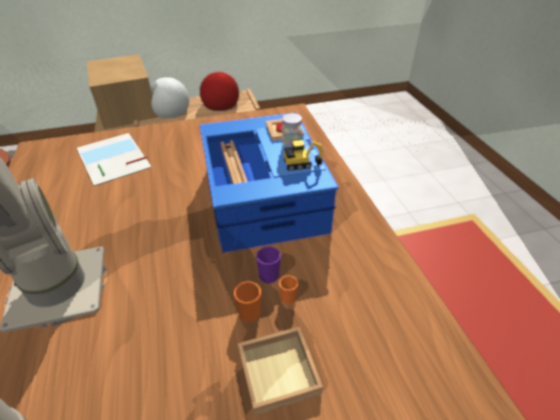

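The top view shows the bench at about (190,210) with the rail in the hatch at (190,245), the large orange beaker with marbles at (355,265), a small orange decoy at (347,227), a purple one at (317,237) and the tray at (413,254). The side view agrees.

```bash
python3 - <<'E'
from h import *
f=np.load('top.npz');p,d=f['p'],f['d'];P=cloud('top',d);hsv=cv2.cvtColor(p,cv2.COLOR_RGB2HSV)
X,Y,Z=P[...,0],P[...,1],P[...,2]
box=lambda u0,u1,v0,v1:(np.mgrid[0:420,0:560][1]>=u0)&(np.mgrid[0:420,0:560][1]<u1)&(np.mgrid[0:420,0:560][0]>=v0)&(np.mgrid[0:420,0:560][0]<v1)
def rep(n,m):
    q=P[m&np.isfinite(Z)];print(n,len(q),'med',np.median(q,0).round(4),'lo',np.percentile(q,1,axis=0).round(3),'hi',np.percentile(q,99,axis=0).round(3))
    return q
def rect(q): 
    r=cv2.minAreaRect((q[:,:2]*1000).astype(np.float32));print('  rect',np.round(r[0],1),np.round(r[1],1),round(r[2],2));return r
print('tbl',np.nanmedian(Z[300:330,250:350]))
q=rep('beaker rim',box(335,375,245,285)&(Z>.078)&(Z<.095));c,r=cv2.minEnclosingCircle((q[:,:2]*1000).astype(np.float32));print(c,r)
q=rep('small',box(335,360,215,240)&(Z>.03));c,r=cv2.minEnclosingCircle((q[:,:2]*1000).astype(np.float32));print(c,r)
q=rep('purple',box(300,333,222,252)&(Z>.03));c,r=cv2.minEnclosingCircle((q[:,:2]*1000).astype(np.float32));print(c,r)
q=rep('tray rim',box(380,450,220,295)&(Z>.03)&(Z<.042));rect(q)
blue=(hsv[...,0]>95)&(hsv[...,0]<120)&(hsv[...,1]>120)
q=rep('lid',box(90,300,130,290)&blue&(Z>.178)&(Z<.20));rect(q)
m=box(120,250,225,262)&(Z>.125)&(Z<.16)&~blue;q=rep('rail',m);rect(q);rep('railtop',m&(Z>.138))
for n,b in(('puz',(128,175,148,195)),('jar',(172,203,148,188)),('exc',(212,248,145,195))):rep(n,box(*b)&(Z>.2))
# marbles
rep('marbles',box(345,366,255,276)&(Z<.07))
E
```

```text
tbl 0.0002130733888768832
beaker rim 93 med [ 0.4875 -0.2258  0.085 ] lo [ 0.46  -0.253  0.079] hi [ 0.52  -0.189  0.092]
(489.3243713378906, -220.93829345703125) 32.57094955444336
small 92 med [ 0.6039 -0.2123  0.0578] lo [ 0.576 -0.225  0.032] hi [ 0.621 -0.18   0.068]
(598.7446899414062, -202.92166137695312) 23.755512237548828
purple 152 med [ 0.58   -0.128   0.0784] lo [ 0.537 -0.149  0.031] hi [ 0.599 -0.089  0.091]
(568.1156005859375, -119.58968353271484) 32.17491149902344
tray rim 602 med [ 0.5196 -0.3953  0.0363] lo [ 0.444 -0.47   0.03 ] hi [ 0.597 -0.317  0.042]
  rect [ 520.4 -393.6] [152.1 152.7] 1.26
lid 12951 med [0.6534 0.1774 0.1873] lo [ 0.458 -0.006  0.18 ] hi [0.804 0.437 0.195]
  rect [631.  215.8] [449.6 348.1] 87.97
rail 1650 med [0.5468 0.2264 0.1351] lo [0.526 0.085 0.127] hi [0.565 0.369 0.15 ]
  rect [545.9 227.3] [ 40.2 292.7] 0.53
railtop 691 med [0.5494 0.2277 0.1444] lo [0.526 0.084 0.138] hi [0.565 0.367 0.152]
puz 1492 med [0.7344 0.314  0.2056] lo [0.679 0.237 0.2  ] hi [0.786 0.368 0.29 ]
jar 691 med [0.7204 0.2042 0.2904] lo [0.695 0.179 0.204] hi [0.754 0.238 0.297]
exc 771 med [0.7172 0.1034 0.2385] lo [0.679 0.08  0.204] hi [0.779 0.136 0.271]
marbles 372 med [ 0.4901 -0.2263  0.0195] lo [ 0.462 -0.26  -0.004] hi [ 0.519 -0.2    0.069]
```

```bash
cat > fk.py <<'E'
import numpy as np
from scipy.spatial.transform import Rotation as Rn
from h import manip
o=manip.get_obs()
E
python3 -m pendant '{"offset":[[-0.2,-0.1,0.25],[-0.4,-0.2,0.5],[-0.6,-0.3,0.75],[-0.8,-0.4,1],[-0.8,-0.4,1]],"turn":[[0.1,0,0],[0.2,-0.1,0],[0.3,-0.2,-0.15],[0.3,-0.3,-0.3],[0.3,-0.3,-0.3]]}' 
python3 - <<'E'
from h import *
import json
o=manip.get_obs()
S=[dict(q=[1.28241159,0.33286327,-0.06471041,1.46093206,0.02158104,1.34991156,-0.0884954],p=[0.16407447,-0.60268925,0.23052575],r=[-0.56155662,0.42973994,-0.42892363,0.56214079]),
 dict(q=list(o['joint_pos']),p=list(o['position']),r=list(o['ee_rot']))]
json.dump(S,open('S.json','w'));print(o['clock'],S[1])
import itertools
# orientation model: prod R(axis_i*s_i, q_i); tool fixed rotation. test sign/axis combos by consistency of residual tool rotation
best=[]
for s in itertools.product([1,-1],repeat=7):
  def f(q):
    R=np.eye(3)
    for i,a in enumerate('zyzyzyz'): R=R@Rn.from_euler(a,s[i]*q[i]).as_matrix()
    return R
  # base yaw unknown c: R_tool = Rz(c) f(q) T ; check  invariance with c from grid of pi/2 
  for c in range(4):
    B=Rn.from_euler('z',c*np.pi/2).as_matrix()
    T=[(B@f(x['q'])).T@Rn.from_quat(x['r']).as_matrix() for x in S]
    best.append((np.linalg.norm(Rn.from_matrix(T[0].T@T[1]).as_rotvec()),s,c))
best.sort(key=lambda b:b[0]);[print(b) for b in best[:8]]
E
```

```text
clock: 0.72
position: [0.3167, -0.3923, 0.3122]
ee_rot: [-0.586, 0.236, -0.47, 0.616]
ft_force: [-0.5, -0.4, 0.3]
grip_width: 1.002
0.725 {'q': [np.float64(1.2101535602464453), np.float64(-0.16873472954698224), np.float64(-0.2623084468385713), np.float64(1.8669719950035533), np.float64(-0.23338757149258021), np.float64(1.157603218069594), np.float64(-0.052822176023211875)], 'p': [np.float64(0.31670898080999815), np.float64(-0.3922503252219242), np.float64(0.31224963201954553)], 'r': [np.float64(-0.5863230176741937), np.float64(0.2364748846428585), np.float64(-0.4695969774411593), np.float64(0.6162658733507)]}
(np.float64(4.67840138633518e-09), (-1, 1, -1, 1, -1, 1, -1), 0)
(np.float64(4.678401413043291e-09), (-1, -1, -1, -1, -1, -1, -1), 2)
(np.float64(0.0636418334152339), (1, -1, -1, -1, 1, 1, 1), 2)
(np.float64(0.06364183341523395), (1, 1, -1, 1, 1, -1, 1), 0)
(np.float64(0.07134645218818286), (-1, 1, -1, 1, -1, 1, 1), 0)
(np.float64(0.0713464521881829), (-1, -1, -1, -1, -1, -1, 1), 2)
(np.float64(0.11521204549946773), (-1, 1, -1, 1, -1, -1, 1), 3)
(np.float64(0.11521204549946773), (-1, -1, -1, -1, -1, 1, 1), 1)
```

```bash
cat > fk.py <<'E'
import numpy as np, json
from scipy.spatial.transform import Rotation as Rn
from scipy.optimize import least_squares
AX='zyzyzyz'; SG=[-1,1,-1,1,-1,1,-1]
LO=np.array([-2.6,-.5,-1.47,.16,-1.27,.06,-2.6]);HI=np.array([2.6,2.12,1.34,2.42,4.41,2.06,2.6])
def Rs(q):
    R=[np.eye(3)]
    for i in range(7): R.append(R[-1]@Rn.from_euler(AX[i],SG[i]*q[i]).as_matrix())
    return R
E
python3 - <<'E'
from fk import *
S=json.load(open('S.json'))
T=Rs(S[0]['q'])[7].T@Rn.from_quat(S[0]['r']).as_matrix();print(T.round(4))
A=[];b=[]
for s in S:
    R=Rs(s['q']);A.append(np.c_[R[0][:,2],R[3][:,2],R[5][:,2],R[7][:,2]]);b+=s['p']
A=np.vstack(A);x,res,_,_=np.linalg.lstsq(A,np.array(b),rcond=None);print(x,res,A@x-b)
E
```

```text
[[-1.  0. -0.]
 [-0. -0.  1.]
 [ 0.  1.  0.]]
[0.16116994 0.34793274 0.52429285 0.13692244] [0.00241254] [ 0.04563484  0.01425934  0.00696305  0.00316644  0.00443566 -0.00696305]
```

```bash
cat > log.py <<'E'
from h import *; import json
o=manip.get_obs();S=json.load(open('S.json'));S.append(dict(q=list(map(float,o['joint_pos'])),p=list(map(float,o['position'])),r=list(map(float,o['ee_rot']))));json.dump(S,open('S.json','w'))
print(round(o['clock'],2),np.round(o['joint_pos'],3))
E
python3 -m pendant '{"offset":[[0,-0.2,0.1],[-0.1,-0.3,0.3],[-0.1,-0.3,0.3]],"turn":[[0.2,0.2,0.2],[0.4,0.4,0.2],[0.5,0.5,0.2]]}' >/dev/null; python3 log.py
python3 -m pendant '{"offset":[[0,-0.2,0.1],[-0.1,-0.2,0.3],[-0.2,-0.1,0.3]],"turn":[[0.0,0.2,-0.2],[0.2,0.4,-0.4],[0.2,0.5,-0.6]]}' >/dev/null; python3 log.py
python3 -m pendant '{"offset":[[0.2,0.2,0.1],[0.3,0.2,0.1],[0.3,0.2,0]],"turn":[[0.2,0,0],[0.4,0,0],[0.6,0,0]]}' >/dev/null; python3 log.py
python3 - <<'E'
from fk import *
S=json.load(open('S.json'))
A=[];b=[]
for s in S:
    R=Rs(s['q']);A.append(np.c_[R[0][:,2],R[3][:,2],R[5][:,2],R[7][:,2],R[3][:,0],R[4][:,0],R[6][:,0],R[1][:,0],R[3][:,1],R[5][:,1]]);b+=s['p']
A=np.vstack(A);x,res,rk,sv=np.linalg.lstsq(A,np.array(b),rcond=None);print(x.round(4),rk,sv.round(3),abs(A@x-b).max())
E
```

```text
1.1 [ 1.261 -0.167 -0.143  1.828 -0.65   1.378 -0.164]
1.48 [ 1.098 -0.45  -0.138  1.958 -0.565  1.089 -0.715]
1.85 [ 0.879 -0.409  0.241  2.237 -1.191  0.789  0.028]
[ 0.2436  0.4447  0.4831  0.3454 -0.0053 -0.0186  0.0008  0.0071 -0.0488
  0.0038] 10 [4.427 4.356 3.096 0.907 0.785 0.44  0.324 0.245 0.161 0.12 ] 0.003341282496883813
```

```bash
cat > fit.py <<'E'
from fk import *
S=json.load(open('S.json'))
C=lambda R:np.c_[R[0][:,2],R[3][:,2],R[5][:,2],R[7][:,2],R[3][:,0],R[4][:,0],R[6][:,0],R[1][:,1],R[3][:,1],R[5][:,1]]
A=np.vstack([C(Rs(s['q'])) for s in S]);b=np.concatenate([s['p'] for s in S])
x,res,rk,sv=np.linalg.lstsq(A,b,rcond=None);print(x.round(4),rk,sv[-1].round(3),len(b),abs(A@x-b).max());np.save('x.npy',x)
E
python3 fit.py
```

```text
[ 2.582e-01  4.486e-01  4.900e-01  3.431e-01 -0.000e+00  0.000e+00
 -0.000e+00 -2.180e-02 -2.350e-02 -4.000e-04] 10 0.109 15 6.124810103536049e-10
```

```bash
cat >> fk.py <<'E'
T0=np.array([[-1,0,0],[0,0,1],[0,1,0.]])
try: X=np.load('x.npy')
except Exception: X=None
C=lambda R:np.c_[R[0][:,2],R[3][:,2],R[5][:,2],R[7][:,2],R[3][:,0],R[4][:,0],R[6][:,0],R[1][:,1],R[3][:,1],R[5][:,1]]
def fk(q): R=Rs(q); return C(R)@X,R[7]@T0
def ik(p,Rt,q0,w=0.01):
    q0=np.clip(q0,LO+1e-3,HI-1e-3)
    def e(q):
        P,R=fk(q); return np.r_[(P-p)*5,Rn.from_matrix(R.T@Rt).as_rotvec(),w*(q-q0)]
    s=least_squares(e,q0,bounds=(LO,HI),max_nfev=60); P,R=fk(s.x)
    return s.x,np.linalg.norm(P-p),np.linalg.norm(Rn.from_matrix(R.T@Rt).as_rotvec())
def tool(az,pitch,roll=0,flip=1):
    """f at azimuth az, pitch below horizontal (deg); tool x horizontal; roll about f"""
    a,b=np.deg2rad([az,pitch]); f=np.array([np.cos(a)*np.cos(b),np.sin(a)*np.cos(b),-np.sin(b)])
    x=flip*np.array([-np.sin(a),np.cos(a),0]); R=np.c_[x,f,np.cross(x,f)]
    return R@Rn.from_euler('y',roll,degrees=True).as_matrix()
E
python3 - <<'E'
from fk import *
from h import manip
qc=np.array(manip.get_obs()['joint_pos']);P,R=fk(qc);print('now',P.round(3),'f',R[:,1].round(2),'x',R[:,0].round(2))
rng=np.random.default_rng(0)
for pitch in(20,30):
  for az in range(-150,181,30):
    for fl in(1,-1):
      Rt=tool(az,pitch,0,fl);g=np.array([.489,-.221,.055]);p=g+.019*Rt[:,1]
      best=None
      for k in range(6):
        q0=qc if k==0 else LO+(HI-LO)*rng.random(7)
        q,ep,er=ik(p,Rt,q0,.003)
        if ep<.003 and er<.02:
          m=np.min(np.r_[q-LO,HI-q][[0,1,2,3,4,5,7,8,9,10,11,12]])
          if best is None or m>best[0]: best=(m,q)
      if best: print(pitch,az,fl,round(best[0],2),best[1].round(2))
E
```

```text
now [ 0.382 -0.381  0.409] f [ 0.9  -0.23 -0.38] x [-0.23 -0.97  0.03]
20 -150 1 0.26 [-0.38  1.18  0.71  1.29  0.13  1.8  -0.78]
20 -150 -1 0.16 [-0.1   1.05  0.21  1.27  0.44  1.9   2.1 ]
20 -120 1 0.58 [-0.46  0.91  0.42  1.64  0.6   1.48 -0.9 ]
20 -120 -1 0.58 [-0.47  0.92  0.44  1.64  0.59  1.48  2.25]
20 -90 1 0.4 [-0.28  0.68  0.02  2.02  1.18  1.36 -1.13]
20 -90 -1 0.41 [-0.14  0.68 -0.14  2.01  1.24  1.44  1.99]
20 -60 1 0.07 [ 0.64  0.78 -0.89  2.35  2.02  1.65 -1.11]
20 -60 -1 0.08 [ 0.87  1.01 -1.11  2.34  2.2   1.85  2.19]
20 30 1 0.05 [-0.02  1.15  1.06  2.2   4.19  2.01 -2.08]
20 30 -1 0.3 [ 1.84  0.97 -1.    2.12 -0.86  0.62  0.82]
20 60 1 0.09 [ 0.73  0.8   0.19  1.78 -1.18  1.56 -2.06]
20 60 -1 0.55 [ 1.6   1.06 -0.92  1.73 -0.4   1.12  0.56]
20 90 1 0.35 [ 0.94  0.99 -0.27  1.37 -0.61  1.71 -2.24]
20 90 -1 0.43 [ 1.37  1.28 -1.04  1.34 -0.04  1.61  0.47]
20 120 1 0.0 [ 0.65  1.13 -0.12  1.06 -0.43  2.06 -2.05]
20 120 -1 0.03 [ 0.99  1.28 -0.82  1.03  0.01  2.03  0.74]
30 -150 1 0.37 [-0.32  1.02  0.59  1.37  0.16  1.69 -0.85]
30 -150 -1 0.34 [-0.22  0.97  0.42  1.3
[... 469 characters left out ...]
25  0.23  2.6 ]
30 30 1 0.0 [ 2.08  1.45 -1.47  2.13  0.7   0.59  2.55]
30 30 -1 0.25 [ 1.94  1.01 -1.22  2.13 -0.29  0.46  0.22]
30 60 1 0.15 [ 0.65  0.7   0.25  1.82 -1.12  1.44 -2.13]
30 60 -1 0.29 [ 0.9   0.68 -0.06  1.81 -0.98  1.32  0.92]
30 90 1 0.3 [ 0.5   0.89  0.34  1.47 -0.89  1.76 -2.02]
30 90 -1 0.53 [ 1.16  0.97 -0.64  1.43 -0.31  1.53  0.7 ]
30 120 1 0.18 [ 0.93  1.11 -0.64  1.15 -0.05  1.88 -2.29]
30 120 -1 0.18 [ 0.84  1.06 -0.47  1.15 -0.16  1.88  0.94]
30 150 1 0.0 [ 0.41  1.07 -0.02  1.04 -0.11  2.06 -1.7 ]
30 150 -1 0.0 [ 0.41  1.07 -0.01  1.04 -0.12  2.06  1.45]
30 180 1 0.08 [-0.09  1.13  0.59  1.13 -0.12  1.98 -1.07]
30 180 -1 0.07 [0.06 1.07 0.29 1.11 0.05 1.99 1.92]
```

```bash
cat >> fk.py <<'E'
def chain(way,q,n=6,verbose=True):
    """way: list of (name,p,R); interpolated IK"""
    p0,R0=fk(q)
    for nm,p,R in way:
        dv=Rn.from_matrix(R0.T@R).as_rotvec()
        for k in range(1,n+1):
            q,ep,er=ik(p0+(p-p0)*k/n,R0@Rn.from_rotvec(dv*k/n).as_matrix(),q)
        if verbose: print(nm,np.round(p,3),q.round(2),'err',round(ep,4),round(er,3),'mar',np.min(np.r_[q-LO,HI-q]).round(2))
        p0,R0=p,R
    return q
E
python3 - <<'E'
from fk import *
from h import manip,rel
o=manip.get_obs();qc=np.array(o['joint_pos'])
for az in(60,75):
  R=tool(az,30,0,-1);f=R[:,1];g=np.array([.489,-.221,.05]);up=np.array([0,0,1.])
  h=R[:,0]; G=np.array([.52,-.394,.115])-.045*h
  t=lambda g,R:g+.024*R[:,1]
  R1=tool(az,20,0,-1)
  W=[('mid',g-.09*f+[0,-.03,.2],R),('pre',g-.09*f,R),('grasp',t(g,R),R),('lift',t(g+[0,0,.10],R),R),('over',t(G+[0,0,.03],R),R)]
  for r in(30,60,90,120,150): W.append((f'roll{r}',t(G,R),tool(az,30,r,-1)))
  chain(W,qc)
  m=tool(az,30,150,-1)@R.T@up;print('mouth150',m.round(2))
  print('mid rel',rel(o,W[0][1],R))
E
```

```text
mid [ 0.45  -0.318  0.295] [ 0.81  0.47  0.27  1.53 -0.97  1.81  0.66] err 0.0 0.0 mar 0.25
pre [ 0.45  -0.288  0.095] [ 0.81  0.67  0.23  1.71 -0.99  1.57  0.95] err 0.0 0.0 mar 0.28
grasp [ 0.499 -0.203  0.038] [ 0.71  0.7   0.16  1.82 -1.09  1.39  1.  ] err 0.0 0.0 mar 0.18
lift [ 0.499 -0.203  0.138] [ 0.69  0.52  0.18  1.82 -1.05  1.48  0.84] err 0.0 0.0 mar 0.22
over [ 0.491 -0.354  0.133] [ 0.83  0.75  0.23  1.47 -1.    1.67  0.83] err 0.0 0.0 mar 0.27
roll30 [ 0.491 -0.354  0.103] [ 0.78  0.8   0.3   1.48 -1.04  1.68  0.36] err 0.0 0.0 mar 0.23
roll60 [ 0.491 -0.354  0.103] [ 0.74  0.81  0.38  1.48 -1.08  1.7  -0.14] err 0.0 0.0 mar 0.19
roll90 [ 0.491 -0.354  0.103] [ 0.69  0.83  0.45  1.48 -1.12  1.73 -0.65] err 0.0 0.0 mar 0.15
roll120 [ 0.491 -0.354  0.103] [ 0.65  0.84  0.51  1.49 -1.16  1.76 -1.15] err 0.0 0.0 mar 0.11
roll150 [ 0.491 -0.354  0.103] [ 0.61  0.86  0.57  1.49 -1.19  1.79 -1.66] err 0.0 0.0 mar 0.08
mouth150 [-0.03 -0.92 -0.4 ]
mid rel (array([-0.399,  0.451, -0.42 ]), array([-0.128, -0.691,  1.483]))
mid [ 0.469 -0.326  0.295] [ 0.8   0.63  0.22  1.28 -0.
[... 287 characters left out ...]
  0.89] err 0.0 0.0 mar 0.36
over [ 0.482 -0.362  0.133] [ 0.83  0.87  0.21  1.25 -0.87  1.86  0.89] err 0.0 0.0 mar 0.2
roll30 [ 0.482 -0.362  0.103] [ 0.78  0.92  0.3   1.25 -0.92  1.86  0.42] err 0.0 0.0 mar 0.2
roll60 [ 0.482 -0.362  0.103] [ 0.72  0.93  0.38  1.26 -0.97  1.89 -0.07] err 0.0 0.0 mar 0.17
roll90 [ 0.482 -0.362  0.103] [ 0.68  0.95  0.47  1.26 -1.02  1.92 -0.57] err 0.0 0.0 mar 0.14
roll120 [ 0.482 -0.362  0.103] [ 0.63  0.97  0.55  1.27 -1.07  1.95 -1.07] err 0.0 0.0 mar 0.11
roll150 [ 0.482 -0.362  0.103] [ 0.59  1.    0.62  1.27 -1.11  1.98 -1.57] err 0.0 0.0 mar 0.08
mouth150 [ 0.21 -0.89 -0.4 ]
mid rel (array([-0.384,  0.544, -0.383]), array([-0.112, -0.839,  1.781]))
```

```bash
python3 - <<'E'
from fk import *
from h import manip,rel
o=manip.get_obs();qc=np.array(o['joint_pos'])
for az,gz in((60,.11),(68,.11)):
  R=tool(az,30,0,-1);f=R[:,1];g=np.array([.489,-.221,.05]);G=np.array([.493,-.352,gz])
  t=lambda g,R:g+.024*R[:,1]
  W=[('mid',g-.09*f+[0,-.03,.2],R),('pre',g-.09*f,R),('grasp',t(g,R),R),('lift',t(g+[0,0,.08],R),R)]
  R0=tool(az,5,0,-1);W.append(('over',t(G+[0,0,.02],R0),R0))
  for r in(45,90,110,135,150): Rr=tool(az,5,r,-1);W.append((f'roll{r}',t(G,Rr),Rr))
  chain(W,qc)
  half=tool(az/2-7,26,0,-1)
  print('1',rel(o,None,half),'mid',rel(o,W[0][1],R))
E
```

```text
mid [ 0.45  -0.318  0.295] [ 0.81  0.47  0.27  1.53 -0.97  1.81  0.66] err 0.0 0.0 mar 0.25
pre [ 0.45  -0.288  0.095] [ 0.81  0.67  0.23  1.71 -0.99  1.57  0.95] err 0.0 0.0 mar 0.28
grasp [ 0.499 -0.203  0.038] [ 0.71  0.7   0.16  1.82 -1.09  1.39  1.  ] err 0.0 0.0 mar 0.18
lift [ 0.499 -0.203  0.118] [ 0.7   0.56  0.18  1.83 -1.05  1.46  0.88] err 0.0 0.0 mar 0.22
over [ 0.505 -0.331  0.128] [ 0.95  0.97  0.1   1.41 -1.2   1.88  0.91] err 0.0 0.0 mar 0.07
roll45 [ 0.505 -0.331  0.108] [ 0.89  1.01  0.19  1.4  -1.25  1.92  0.17] err 0.0 0.0 mar 0.02
roll90 [ 0.505 -0.331  0.108] [ 0.87  1.02  0.22  1.41 -1.27  1.93 -0.61] err 0.0 0.0 mar 0.0
roll110 [ 0.505 -0.331  0.108] [ 0.87  1.02  0.22  1.41 -1.27  1.93 -0.96] err 0.0 0.0 mar 0.0
roll135 [ 0.505 -0.331  0.108] [ 0.87  1.02  0.22  1.41 -1.27  1.93 -1.39] err 0.0 0.0 mar 0.0
roll150 [ 0.505 -0.331  0.108] [ 0.87  1.02  0.22  1.41 -1.27  1.93 -1.65] err 0.0 0.0 mar 0.0
1 (None, array([-0.072, -0.3  ,  0.756])) mid (array([-0.399,  0.451, -0.42 ]), array([-0.128, -0.691,  1.483]))
mid [ 0.46  -0.323  0.295] [ 0.81  0.55  0.24  1.
[... 302 characters left out ...]
rr 0.0 0.0 mar 0.29
over [ 0.502 -0.33   0.128] [ 0.93  1.03  0.08  1.29 -1.13  1.97  0.89] err 0.0 0.0 mar 0.09
roll45 [ 0.502 -0.33   0.108] [ 0.87  1.07  0.19  1.28 -1.18  2.01  0.15] err 0.0 0.0 mar 0.05
roll90 [ 0.502 -0.33   0.108] [ 0.81  1.09  0.29  1.29 -1.25  2.05 -0.61] err 0.0 0.0 mar 0.01
roll110 [ 0.502 -0.33   0.108] [ 0.8   1.09  0.3   1.29 -1.25  2.06 -0.95] err 0.0 0.0 mar 0.0
roll135 [ 0.502 -0.33   0.108] [ 0.8   1.09  0.3   1.29 -1.25  2.06 -1.39] err 0.0 0.0 mar 0.0
roll150 [ 0.502 -0.33   0.108] [ 0.8   1.09  0.3   1.29 -1.25  2.06 -1.65] err 0.0 0.0 mar 0.0
1 (None, array([-0.07 , -0.337,  0.837])) mid (array([-0.388,  0.5  , -0.4  ]), array([-0.12 , -0.77 ,  1.642]))
```

```bash
python3 -m pendant '{"offset":[[-0.05,0.05,-0.05],[-0.1,0.1,-0.1],[-0.15,0.15,-0.15],[-0.2,0.2,-0.2]],"turn":[[-0.02,-0.07,0.19],[-0.03,-0.15,0.38],[-0.05,-0.22,0.57],[-0.07,-0.3,0.76]]}' 100 30
cat > mid.py <<'E'
from fk import *; from h import manip,rel
import sys
o=manip.get_obs();R=tool(60,30,0,-1);f=R[:,1];g=np.array([.489,-.221,.05])
print(np.round(o['joint_pos'],2));print('mid',rel(o,g-.09*f+[0,-.03,.2],R));print('pre',rel(o,g-.09*f,R));print('grasp',rel(o,g+.024*f,R))
E
python3 mid.py
```

```text
clock: 2.35
position: [0.4115, -0.3494, 0.3547]
ee_rot: [-0.187, 0.124, -0.535, 0.815]
ft_force: [0.3, -0.7, 0.7]
grip_width: 1.002
[ 0.76  0.08  0.47  1.92 -1.16  1.46  0.42]
mid (array([-0.065,  0.345, -0.164]), array([-0.088, -0.385,  0.717]))
pre (array([-0.2  ,  0.836, -1.038]), array([-0.088, -0.385,  0.717]))
grasp (array([-0.493,  1.317, -1.121]), array([-0.088, -0.385,  0.717]))
```

```bash
python3 -m pendant '{"offset":[[-0.02,0.1,-0.05],[-0.04,0.2,-0.1],[-0.05,0.3,-0.16],[-0.07,0.35,-0.3],[-0.12,0.5,-0.55],[-0.17,0.7,-0.8],[-0.17,0.7,-0.8]],"turn":[[-0.02,-0.1,0.2],[-0.05,-0.2,0.38],[-0.07,-0.3,0.56],[-0.09,-0.38,0.72],[-0.09,-0.38,0.72],[-0.09,-0.38,0.72],[-0.09,-0.38,0.72]]}' 
python3 mid.py
python3 - <<'E'
from h import *
o,p,d=grab('wrist');cv2.imwrite('pics/w1.png',p[...,::-1])
P=cloud('wrist',d,o);hsv=cv2.cvtColor(p,cv2.COLOR_RGB2HSV)
m=(hsv[...,0]<14)&(hsv[...,1]>180)&(P[...,2]>.075)&(P[...,2]<.1)&(P[...,0]<.56)&(P[...,1]>-.29)
q=P[m];c,r=cv2.minEnclosingCircle((q[:,:2]*1000).astype(np.float32));print(len(q),c,r,np.median(q,0))
E
```

```text
clock: 3.22
position: [0.4483, -0.2933, 0.1459]
ee_rot: [-0.247, 0.073, -0.248, 0.934]
ft_force: [-1.1, -0.7, 0.5]
grip_width: 0.999
[ 0.73  0.62  0.35  1.69 -1.01  1.67  0.9 ]
mid (array([ 0.061, -0.463,  0.595]), array([-0.003, -0.014, -0.01 ]))
pre (array([-0.001,  0.148, -0.208]), array([-0.003, -0.014, -0.01 ]))
grasp (array([ 0.004,  0.718, -0.21 ]), array([-0.003, -0.014, -0.01 ]))
1127 (487.201171875, -221.5299835205078) 31.744312286376953 [ 0.48640777 -0.21948998  0.08028776]
```

View pics/w1.png

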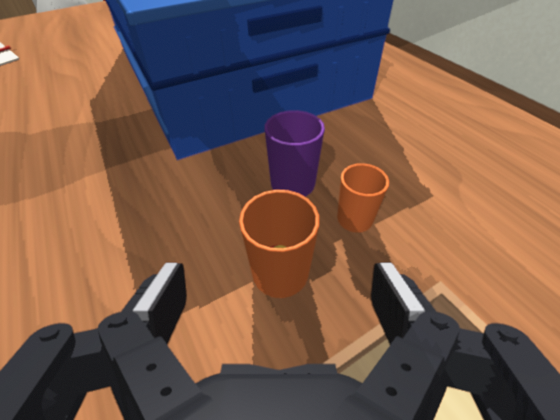

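The wrist picture shows the beaker rim at (280,215), centred between the open fingers and agreeing with the top view to 2 mm. The tray is at lower right and the way in is clear.

```bash
python3 -m pendant '{"offset":[[0,0.15,-0.2],[0,0.3,-0.21],[0,0.45,-0.21],[0,0.6,-0.21],[0,0.71,-0.21],[0,0.71,-0.21]],"turn":[[0,-0.01,0],[0,-0.01,-0.01],[0,-0.01,-0.01],[0,-0.01,-0.01],[0,-0.01,-0.01],[0,-0.01,-0.01]]}' 100 30
python3 -m pendant '{"offset":[[0,0,0],[0,0,0],[0,0,0],[0,0,0],[0,0,0]],"turn":[[0,0,0],[0,0,0],[0,0,0],[0,0,0],[0,0,0]]}' 0 35
cat > pour.py <<'E'
from fk import *; from h import manip,rel
o=manip.get_obs();print(np.round(o['joint_pos'],2))
G=np.array([.493,-.352,.11])
q=np.array(o['joint_pos'])
for pt,r,dz in((30,0,.03),(12,0,.02),(12,45,.01),(12,90,0),(12,120,0),(12,145,0)):
    R=tool(60,pt,r,-1);p=G+.024*R[:,1]+[0,0,dz];q,ep,er=ik(p,R,q);print(pt,r,*rel(o,p,R),q.round(2),round(er,3))
E
python3 pour.py
```

```text
clock: 4.03
position: [0.4997, -0.2058, 0.0424]
ee_rot: [-0.249, 0.065, -0.251, 0.933]
ft_force: [0.3, 0.5, 0.5]
grip_width: 0.999
clock: 4.65
position: [0.4995, -0.2074, 0.0437]
ee_rot: [-0.249, 0.065, -0.252, 0.933]
ft_force: [-3.5, -1.3, 5.0]
grip_width: 0.724
[ 0.63  0.7   0.26  1.82 -1.13  1.44  1.02]
30 0 [ 0.337 -0.676  0.097] [-0.003  0.003  0.005] [ 0.73  0.75  0.33  1.51 -1.06  1.68  0.86] 0.0
12 0 [ 0.336 -0.657  0.09 ] [0.397 0.004 0.004] [ 0.86  0.92  0.22  1.44 -1.2   1.85  0.92] 0.0
12 45 [ 0.336 -0.632  0.047] [0.375 0.996 0.16 ] [ 0.8   0.95  0.31  1.44 -1.25  1.89  0.17] 0.0
12 90 [ 0.336 -0.607  0.004] [0.308 1.986 0.315] [ 0.78  0.97  0.34  1.44 -1.27  1.9  -0.6 ] 0.0
12 120 [ 0.336 -0.607  0.004] [0.235 2.645 0.418] [ 0.78  0.97  0.34  1.44 -1.27  1.9  -1.12] 0.0
12 145 [ 0.336 -0.607  0.004] [0.153 3.193 0.504] [ 0.78  0.97  0.34  1.44 -1.27  1.9  -1.56] 0.0
```

```bash
python3 -m pendant '{"offset":[[0,-0.1,0.15],[0,-0.2,0.3],[0.08,-0.32,0.25],[0.17,-0.44,0.2],[0.25,-0.56,0.15],[0.34,-0.67,0.1],[0.34,-0.67,0.1],[0.34,-0.66,0.09],[0.34,-0.66,0.09]],"turn":[[0,0,0],[0,0,0],[0,0,0],[0,0,0],[0,0,0],[0,0,0],[0.15,0,0],[0.3,0,0],[0.4,0,0]]}' 
python3 pour.py
python3 - <<'E'
from h import *
o,p,d=grab('side');cv2.imwrite('pics/s2.png',cv2.resize(p[180:420,150:450,::-1],None,fx=2,fy=2))
E
```

```text
clock: 5.78
position: [0.5039, -0.3338, 0.1245]
ee_rot: [-0.099, 0.025, -0.26, 0.96]
ft_force: [0.1, 0.5, -2.0]
grip_width: 0.726
[ 0.87  0.92  0.21  1.44 -1.2   1.85  0.92]
30 0 [-0.002 -0.005  0.017] [-0.406  0.001  0.006] [ 0.74  0.75  0.31  1.51 -1.06  1.67  0.85] 0.0
12 0 [-0.002  0.011  0.005] [-0.006  0.002  0.006] [ 0.87  0.92  0.21  1.44 -1.19  1.85  0.92] 0.0
12 45 [-0.002  0.021 -0.044] [-0.008  1.002  0.003] [ 0.81  0.94  0.29  1.44 -1.24  1.88  0.17] 0.0
12 90 [-0.002  0.031 -0.093] [-0.009  2.002  0.   ] [ 0.78  0.97  0.34  1.44 -1.27  1.9  -0.6 ] 0.0
12 120 [-0.002  0.031 -0.093] [-0.01   2.669 -0.003] [ 0.78  0.97  0.34  1.44 -1.27  1.9  -1.12] 0.0
12 145 [-0.002  0.031 -0.093] [-0.01   3.224 -0.005] [ 0.78  0.97  0.34  1.44 -1.27  1.9  -1.56] 0.0
```

View pics/s2.png

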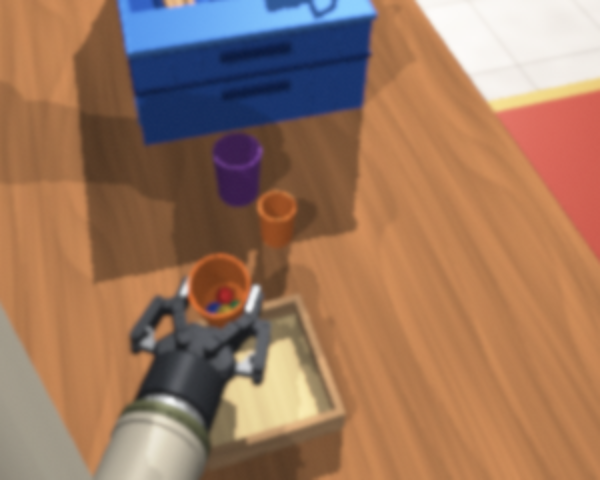

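The side picture (crop, 2x) shows the beaker held at (220,285) with the marbles inside, over the near-bench edge of the tray. Next is the roll to pour.

```bash
python3 -m pendant '{"offset":[[0,0,-0.02],[0,0.01,-0.04],[0,0.01,-0.06],[0,0.02,-0.08],[0,0.02,-0.09]],"turn":[[0,0.2,0],[0,0.4,0],[0,0.6,0],[0,0.8,0],[0,1,0]]}' 
python3 -m pendant '{"offset":[[0,0,0],[0,0,0],[0,0,0],[0,0,0],[0,0,0],[0,0,0]],"turn":[[0,0.15,0],[0,0.3,0],[0,0.45,0],[0,0.6,0],[0,0.75,0],[0,0.9,0]]}'
python3 pour.py
```

```text
clock: 6.45
position: [0.503, -0.334, 0.1047]
ee_rot: [0.01, 0.394, -0.278, 0.876]
ft_force: [0.1, 0.7, -1.4]
grip_width: 0.724
clock: 7.2
position: [0.5027, -0.3349, 0.1051]
ee_rot: [0.105, 0.674, -0.258, 0.684]
ft_force: [-0.9, -0.3, -0.1]
grip_width: 0.72
[ 0.82  0.96  0.28  1.44 -1.24  1.88 -0.54]
30 0 [-0.113 -0.018  0.009] [-0.331 -1.896 -0.297] [ 0.85  0.73  0.16  1.5  -0.98  1.62  0.81] 0.0
12 0 [-0.101 -0.002  0.008] [-0.009 -1.912  0.003] [ 0.97  0.91  0.06  1.43 -1.11  1.78  0.88] 0.0
12 45 [-0.052  0.008  0.004] [-0.009 -0.912 -0.001] [ 0.9   0.93  0.16  1.44 -1.17  1.82  0.13] 0.0
12 90 [-0.003  0.019  0.001] [-0.008  0.088 -0.004] [ 0.84  0.95  0.25  1.44 -1.22  1.86 -0.62] 0.0
12 120 [-0.003  0.019  0.001] [-0.007  0.754 -0.006] [ 0.8   0.96  0.31  1.44 -1.25  1.89 -1.13] 0.0
12 145 [-0.003  0.019  0.001] [-0.005  1.31  -0.008] [ 0.78  0.97  0.34  1.44 -1.27  1.9  -1.56] 0.0
```

```bash
python3 -m pendant '{"offset":[[0,0,0],[0,0,0],[0,0,0],[0,0,0],[0,0,0],[0,0,0],[0,0,0],[0,0,0],[0,0,0],[0,0,0]],"turn":[[0,0.1,0],[0,0.2,0],[0,0.3,0],[0,0.4,0],[0,0.5,0],[0,0.6,0],[0,0.75,0],[0,0.9,0],[0,1,0],[0,1,0]]}'
python3 - <<'E'
from h import *
o,p,d=grab('side');cv2.imwrite('pics/s3.png',cv2.resize(p[240:420,200:400,::-1],None,fx=3,fy=3))
o,p,d=grab('top');cv2.imwrite('pics/t3.png',cv2.resize(p[200:320,320:480,::-1],None,fx=4,fy=4))
E
cat > tile.py <<'E'
import cv2,sys,numpy as np
a,b=[cv2.resize(cv2.imread(f),(400,360)) for f in sys.argv[1:3]];cv2.imwrite(sys.argv[3],np.hstack([a,b]))
E
python3 tile.py pics/s3.png pics/t3.png pics/p3.png
```

```text
clock: 8.45
position: [0.5025, -0.3356, 0.1056]
ee_rot: [0.196, 0.884, -0.199, 0.374]
ft_force: [0.7, 1.0, 0.4]
grip_width: 0.722
```

View pics/p3.png

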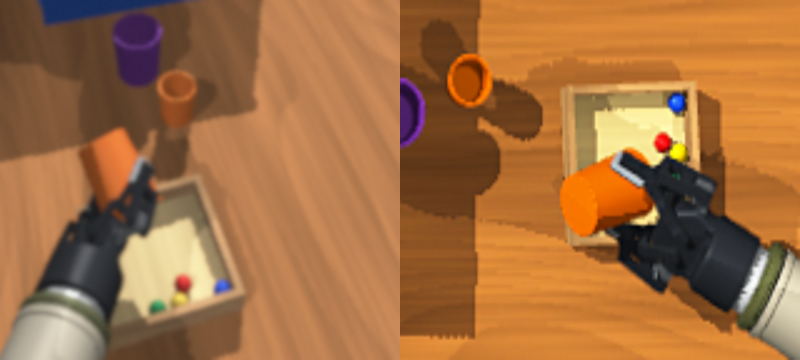

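All four marbles (green, red, yellow, blue) lie in the tray. The left half is the side view, at about (160–225,285–310); the right half is the top view.

```bash
cat > back.py <<'E'
from fk import *; from h import manip,rel
o=manip.get_obs();q=np.array(o['joint_pos']);print(q.round(2))
G=np.array([.493,-.352,.11]);g=np.array([.489,-.219,.05])
f=tool(60,30)[:,1]; 
R5=Rn.from_quat([-0.249,0.065,-0.252,0.933]).as_matrix();P5=np.array([.4995,-.2070,.0437])
for n,p,R in (('r90',G+.024*tool(60,12)[:,1]+[0,0,.03],tool(60,12,86,-1)),('r45',G+.024*tool(60,12)[:,1]+[0,0,.03],tool(60,12,45,-1)),('r0',G+.024*tool(60,12)[:,1]+[0,0,.04],tool(60,12,0,-1)),('over',P5+[0,-.13,.09],R5),('above',P5+[0,0,.06],R5),('place',P5,R5)):
    q,ep,er=ik(p,R,q);print(n,*rel(o,p,R),q.round(2),round(er,3))
E
python3 back.py
```

```text
[ 0.81  0.96  0.3   1.44 -1.25  1.88 -1.32]
r90 [-0.113 -0.01  -0.097] [-0.007 -0.998 -0.006] [ 0.87  0.9   0.21  1.44 -1.19  1.85 -0.59] 0.0
r45 [-0.113 -0.01  -0.097] [-0.009 -1.909 -0.003] [ 0.93  0.89  0.12  1.44 -1.14  1.81  0.1 ] 0.0
r0 [-0.15  -0.02  -0.129] [-1.100e-02 -2.909e+00  1.000e-03] [ 1.    0.87  0.01  1.44 -1.09  1.78  0.84] 0.0
over [-0.096 -0.044 -0.095] [-0.211 -2.885 -0.454] [ 0.91  0.72  0.09  1.5  -0.94  1.6   0.79] 0.0
above [ 0.142  0.536 -0.323] [-0.211 -2.885 -0.454] [ 0.82  0.58  0.03  1.81 -1.    1.4   0.87] 0.0
place [ 0.365  0.598 -0.131] [-0.211 -2.885 -0.454] [ 0.83  0.69  0.02  1.81 -1.02  1.34  0.95] 0.0
```

```bash
python3 -m pendant '{"offset":[[-0.06,0,-0.05],[-0.11,-0.01,-0.1],[-0.11,-0.01,-0.1],[-0.11,-0.01,-0.1],[-0.11,-0.01,-0.1]],"turn":[[0,-0.15,0],[0,-0.35,0],[0,-0.58,0],[0,-0.8,0],[0,-1,0]]}' >/dev/null
python3 -m pendant '{"offset":[[0,0,0],[0,0,0],[0,0,0],[0,0,0],[0,0,0]],"turn":[[0,-0.22,0],[0,-0.44,0],[0,-0.66,0],[0,-0.88,0],[0,-1,0]]}' >/dev/null
python3 back.py
```

```text
[ 0.93  0.89  0.12  1.45 -1.15  1.81  0.19]
r90 [0.003 0.004 0.002] [-0.009  1.019  0.003] [ 0.87  0.9   0.21  1.44 -1.19  1.85 -0.59] 0.0
r45 [0.003 0.004 0.002] [-0.007  0.108  0.006] [ 0.93  0.89  0.12  1.44 -1.14  1.81  0.1 ] 0.0
r0 [-0.028 -0.007  0.039] [-0.004 -0.892  0.008] [ 1.    0.87  0.01  1.44 -1.09  1.78  0.84] 0.0
over [ 0.005 -0.03  -0.014] [-0.382 -0.89  -0.136] [ 0.91  0.72  0.09  1.5  -0.95  1.6   0.79] 0.0
above [-0.227  0.549 -0.25 ] [-0.382 -0.89  -0.136] [ 0.82  0.58  0.03  1.81 -1.01  1.4   0.87] 0.0
place [-0.038  0.611 -0.474] [-0.382 -0.89  -0.136] [ 0.83  0.69  0.02  1.81 -1.02  1.34  0.95] 0.0
```

```bash
python3 -m pendant '{"offset":[[0,-0.01,0],[0,-0.02,0],[0,-0.03,-0.01],[0,-0.03,-0.01],[-0.06,0.12,-0.07],[-0.12,0.3,-0.13],[-0.18,0.45,-0.2],[-0.23,0.55,-0.25],[-0.23,0.55,-0.25],[-0.23,0.55,-0.25]],"turn":[[-0.08,-0.2,-0.03],[-0.17,-0.4,-0.06],[-0.26,-0.6,-0.1],[-0.33,-0.77,-0.12],[-0.38,-0.89,-0.14],[-0.38,-0.89,-0.14],[-0.38,-0.89,-0.14],[-0.38,-0.89,-0.14],[-0.38,-0.89,-0.14],[-0.38,-0.89,-0.14]]}'
python3 back.py | tail -1
```

```text
clock: 11.05
position: [0.4993, -0.2076, 0.1043]
ee_rot: [-0.249, 0.064, -0.254, 0.932]
ft_force: [-0.1, -0.6, -0.4]
grip_width: 0.73
place [-0.003  0.154 -0.261] [0.001 0.    0.006] [ 0.86  0.69 -0.02  1.81 -1.    1.33  0.94] 0.0
```

```bash
python3 -m pendant '{"offset":[[0,0.04,-0.07],[0,0.08,-0.14],[0,0.12,-0.2],[0,0.135,-0.23],[0,0.145,-0.25],[0,0.15,-0.26],[0,0.15,-0.26]],"turn":[[0,0,0],[0,0,0],[0,0,0],[0,0,0],[0,0,0],[0,0,0],[0,0,0]]}'
python3 -m pendant '{"offset":[[0,0,0],[0,0,0],[0,0,0],[0,0,0],[0,-0.1,0],[0,-0.25,0],[0,-0.45,0],[0,-0.65,0.1],[0,-0.75,0.3]],"turn":[[0,0,0],[0,0,0],[0,0,0],[0,0,0],[0,0,0],[0,0,0],[0,0,0],[0,0,0],[0,0,0]]}' 100
python3 - <<'E'
from h import *
o,p,d=grab('side');cv2.imwrite('pics/s4.png',cv2.resize(p[200:420,190:430,::-1],None,fx=2,fy=2))
o,p,d=grab('top');P=cloud('top',d);hsv=cv2.cvtColor(p,cv2.COLOR_RGB2HSV)
m=(hsv[...,0]<16)&(hsv[...,1]>170)&(P[...,2]>.075)&(P[...,2]<.1)&(P[...,0]<.55)&(P[...,1]>-.3)
q=P[m];c,r=cv2.minEnclosingCircle((q[:,:2]*1000).astype(np.float32));print(len(q),c,r,np.median(q,0))
print(np.round(o['joint_pos'],2))
E
```

```text
clock: 11.92
position: [0.4998, -0.2078, 0.0445]
ee_rot: [-0.249, 0.064, -0.254, 0.932]
ft_force: [-0.8, -0.4, -1.0]
grip_width: 0.725
clock: 13.05
position: [0.4461, -0.2972, 0.1721]
ee_rot: [-0.25, 0.066, -0.256, 0.931]
ft_force: [-0.3, 0.1, -0.1]
grip_width: 1.003
87 (489.99176025390625, -221.33200073242188) 32.64866256713867 [ 0.49518573 -0.22950499  0.08380377]
[ 0.91  0.54  0.13  1.67 -0.93  1.62  0.82]
```

View pics/s4.png

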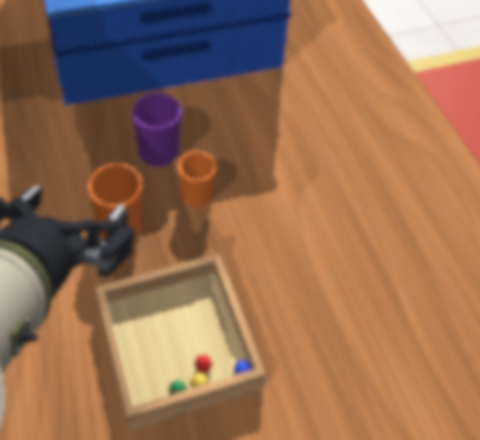

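The beaker stands upright at (115,195) in the crop, empty, at (0.490,-0.221) with the rim at z 0.084. The four marbles stay in the tray, so now the rail.

```bash
python3 - <<'E'
from fk import *; from h import manip,rel
o=manip.get_obs();q=np.array(o['joint_pos'])
def down(yaw,lean,s):
    # lean>0: tool top leans to -y (A=+y end raised): rotate about world x by +lean
    R=np.array([[s,0,0],[0,0,s],[0,-1,0.]]); 
    x=np.array([s,0,0.]);f=np.array([0,0,-1.]);R=np.c_[x,f,np.cross(x,f)]
    return Rn.from_euler('zx',[0,0]).as_matrix()@Rn.from_rotvec([np.deg2rad(lean),0,0]).as_matrix()@Rn.from_euler('z',yaw).as_matrix()@R
P0,_=fk(q)
for s in(1,-1):
  for A in(1,-1):
    print('s',s,'A',A)
    gy=.215+A*.06
    W=[('up',P0+[-.02,.1,.2],tool(30,50,0,-1)),('over',np.array([.548,gy,.40]),down(0,0,s)),('grasp',np.array([.548,gy,.115]),down(0,0,s))]
    L=np.deg2rad(30*A)
    W+=[('tilt',np.array([.548,gy-.05*A,.25]),down(0,30*A,s)),('out',np.array([.548,gy+.05*A,.40]),down(0,30*A,s)),('lvl',np.array([.548,gy,.40]),down(0,15*A,s))]
    chain(W,q)
    print('over rel',rel(o,W[0][1],W[0][2]),rel(o,W[1][1],W[1][2]))
E
```

```text
s 1 A 1
up [ 0.428 -0.197  0.376] [ 0.8  -0.23 -0.01  1.91 -0.7   1.32 -0.12] err 0.0 0.0 mar 0.27
over [0.548 0.275 0.4  ] [-0.05  0.35 -0.7   1.15  0.23  1.71 -0.68] err 0.0 0.0 mar 0.35
grasp [0.548 0.275 0.115] [-0.03  0.48 -0.66  1.6   0.31  1.17 -0.76] err 0.0 0.0 mar 0.81
tilt [0.548 0.225 0.25 ] [ 0.52  0.28 -0.82  1.66 -0.33  1.16 -0.15] err 0.0 0.0 mar 0.65
out [0.548 0.325 0.4  ] [ 0.33  0.27 -0.85  1.37 -0.26  1.35 -0.45] err 0.0 0.0 mar 0.62
lvl [0.548 0.275 0.4  ] [ 0.22  0.29 -0.81  1.27 -0.02  1.53 -0.56] err 0.0 0.0 mar 0.53
over rel (array([-0.326, -0.173,  1.06 ]), array([-0.439,  0.437, -0.494])) (array([-1.005,  1.785,  2.34 ]), array([-1.295, -0.604,  0.37 ]))
s 1 A -1
up [ 0.428 -0.197  0.376] [ 0.8  -0.23 -0.01  1.91 -0.7   1.32 -0.12] err 0.0 0.0 mar 0.27
over [0.548 0.155 0.4  ] [ 0.14  0.23 -0.62  1.28  0.13  1.68 -0.45] err 0.0 0.0 mar 0.38
grasp [0.548 0.155 0.115] [ 0.14  0.37 -0.6   1.72  0.23  1.12 -0.52] err 0.0 0.0 mar 0.7
tilt [0.548 0.205 0.25 ] [-0.29  0.49 -0.54  1.36  0.6   1.75 -0.83] err 0.0 0.0 mar 0.31
out [0.548 0.105 0.4  ] [-0.16  0.32 -0
[... 1002 characters left out ...]
p [ 0.428 -0.197  0.376] [ 0.8  -0.23 -0.01  1.91 -0.7   1.32 -0.12] err 0.0 0.0 mar 0.27
over [0.548 0.155 0.4  ] [ 1.8  -0.5  -1.47  1.47 -0.72  1.62 -2.6 ] err 0.0287 0.374 mar 0.0
grasp [0.548 0.155 0.115] [ 1.47 -0.5  -1.47  2.11 -0.88  0.89 -2.6 ] err 0.0587 0.394 mar 0.0
tilt [0.548 0.205 0.25 ] [ 1.43 -0.5  -1.47  1.8  -0.52  1.13 -2.6 ] err 0.0505 0.707 mar 0.0
out [0.548 0.105 0.4  ] [ 1.64 -0.5  -1.47  1.45 -0.3   1.51 -2.6 ] err 0.0386 0.514 mar 0.0
lvl [0.548 0.155 0.4  ] [ 1.7  -0.5  -1.47  1.45 -0.53  1.56 -2.6 ] err 0.036 0.479 mar 0.0
over rel (array([-0.326, -0.173,  1.06 ]), array([-0.439,  0.437, -0.494])) (array([-0.701,  1.339,  2.078]), array([-0.482,  2.939, -1.689]))
```

```bash
python3 -m pendant '{"offset":[[-0.08,-0.04,0.25],[-0.16,-0.08,0.5],[-0.25,-0.13,0.75],[-0.33,-0.17,1],[-0.33,-0.17,1]],"turn":[[-0.11,0.1,-0.1],[-0.22,0.2,-0.22],[-0.33,0.33,-0.36],[-0.44,0.44,-0.49],[-0.44,0.44,-0.49]]}' 80
cat > railgo.py <<'E'
from fk import *; from h import manip,rel
def down(yaw,lean):
    x=np.array([1.,0,0]);f=np.array([0,0,-1.]);R=np.c_[x,f,np.cross(x,f)]
    return Rn.from_euler('z',yaw).as_matrix()@Rn.from_rotvec([np.deg2rad(lean),0,0]).as_matrix()@R
if __name__=='__main__':
    o=manip.get_obs();q=np.array(o['joint_pos']);print(q.round(2),np.round(o['position'],3))
    for n,p in (('half',[.5,.05,.40]),('over',[.548,.2,.40])):
        print(n,*rel(o,p,down(0,0)))
E
python3 railgo.py
```

```text
clock: 13.78
position: [0.4249, -0.2, 0.3707]
ee_rot: [-0.367, 0.209, -0.454, 0.784]
ft_force: [-0.3, -0.1, -0.1]
grip_width: 0.801
[ 0.72 -0.24  0.07  1.93 -0.68  1.31 -0.12] [ 0.425 -0.2    0.371]
half [-0.894  0.494  0.825] [-0.801 -1.275  0.471]
over [-1.424  0.866  1.274] [-0.801 -1.275  0.471]
```

```bash
python3 -m pendant '{"offset":[[-0.16,0.09,0.15],[-0.32,0.18,0.3],[-0.48,0.27,0.45],[-0.65,0.36,0.6],[-0.8,0.45,0.75],[-0.9,0.5,0.83]],"turn":[[-0.12,-0.18,0.07],[-0.23,-0.36,0.14],[-0.35,-0.54,0.2],[-0.46,-0.72,0.27],[-0.57,-0.9,0.33],[-0.63,-1,0.37]]}' >/dev/null
python3 railgo.py
```

```text
[ 0.37 -0.03 -0.47  1.53 -0.12  1.53 -0.32] [0.501 0.054 0.401]
half [-0.001 -0.    -0.019] [-0.168 -0.268  0.1  ]
over [0.073 0.114 0.757] [-0.168 -0.268  0.1  ]
```

```bash
python3 -m pendant '{"offset":[[0.02,0.03,0.25],[0.04,0.07,0.5],[0.06,0.1,0.75],[0.08,0.14,1],[0.08,0.14,1]],"turn":[[-0.06,-0.1,0.03],[-0.12,-0.2,0.07],[-0.17,-0.27,0.1],[-0.17,-0.27,0.1],[-0.17,-0.27,0.1]]}' 80 60
python3 - <<'E'
from h import *
o,p,d=grab('wrist');cv2.imwrite('pics/w5.png',p[...,::-1]);np.savez('w5.npz',p=p,d=d,pos=o['position'],rot=o['ee_rot'])
P=cloud('wrist',d,o);hsv=cv2.cvtColor(p,cv2.COLOR_RGB2HSV)
print(np.round(o['joint_pos'],2))
m=(hsv[...,0]<35)&(hsv[...,1]>30)&(P[...,2]>.118)&(P[...,2]<.152)&(abs(P[...,0]-.548)<.06)&(P[...,1]>0)
n,l,st,c=cv2.connectedComponentsWithStats(m.astype(np.uint8));i=1+np.argmax(st[1:,4]);q=P[l==i]
print(st[i],q.min(0).round(3),q.max(0).round(3));r=cv2.minAreaRect((q[:,:2]*1000).astype(np.float32));print(r)
t=q[q[:,2]>.138];print('top',np.percentile(t,[1,50,99],axis=0).round(3))
E
```

```text
clock: 15.15
position: [0.5593, 0.2505, 0.3999]
ee_rot: [0.707, 0.001, -0.003, -0.707]
ft_force: [-1.1, -0.5, -0.2]
grip_width: 0.799
[-0.02  0.35 -0.67  1.15  0.22  1.72 -0.63]
[ 251   71   34  226 6855] [0.524 0.062 0.129] [0.565 0.364 0.146]
((544.5432739257812, 212.8839569091797), (39.36348342895508, 302.1155700683594), 0.2680070996284485)
top [[0.525 0.067 0.141]
 [0.533 0.242 0.144]
 [0.564 0.361 0.146]]
```

View pics/w5.png

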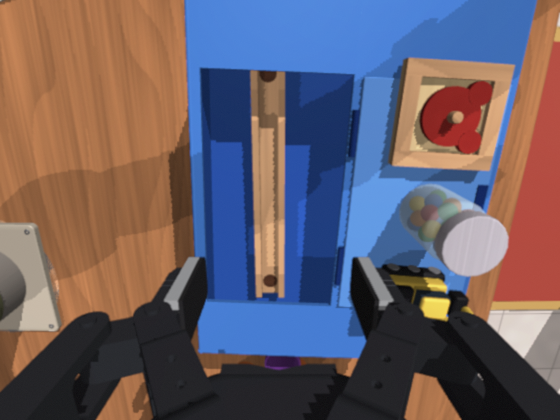

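The wrist view (right = +x, up = +y) shows the rail from (268,70), under the far hatch edge, to its visible -y end at (270,297), just inside the near edge at v=302. That puts the -y end at y≈0.063, x≈0.545, with the top at z 0.144 as expected. I'll bring the +y end out first.

```bash
python3 -m pendant '{"offset":[[-0.02,0.25,0.02],[-0.04,0.5,0.03],[-0.06,0.75,0.05],[-0.07,1,0.06],[-0.07,1,0.06]],"turn":[[0,0,0],[0,0,0],[0,0,0],[0,0,0],[0,0,0]]}' 80 60
python3 - <<'E'
from railgo import *
o=manip.get_obs();print(rel(o,[.545,.263,.112],down(.004,0)),np.round(o['joint_pos'],2))
E
```

```text
clock: 15.82
position: [0.5442, 0.2564, 0.1981]
ee_rot: [0.709, -0.002, -0.003, -0.705]
ft_force: [0.2, -0.3, 0.1]
grip_width: 0.797
(array([0.007, 0.43 , 0.035]), array([ 0.007, -0.005, -0.009])) [ 0.01  0.38 -0.67  1.54  0.24  1.32 -0.69]
```

```bash
python3 -m pendant '{"offset":[[0,0.15,0.02],[0.01,0.28,0.03],[0.01,0.38,0.03],[0.01,0.43,0.03],[0.01,0.43,0.03]],"turn":[[0.01,-0.01,-0.01],[0.01,-0.01,-0.01],[0.01,-0.01,-0.01],[0.01,-0.01,-0.01],[0.01,-0.01,-0.01]]}' 80 90
python3 -m pendant '{"offset":[[0,0,0],[0,0,0],[0,0,0],[0,0,0],[0,0,0]],"turn":[[0,0,0],[0,0,0],[0,0,0],[0,0,0],[0,0,0]]}' 0 90
cat > out.py <<'E'
from railgo import *
o=manip.get_obs();q=np.array(o['joint_pos']);Rc=Rn.from_quat(o['ee_rot']).as_matrix();p0=np.array(o['position'])
th0=float(__import__('sys').argv[1]) if len(__import__('sys').argv)>1 else None
for th,yn,zn in((0,.063,.119),(0,.026,.119),(5,.026,.120),(10,.026,.120),(15,.026,.120),(20,.032,.120),(25,.042,.120),(30,.055,.120),(30,.075,.131),(30,.10,.146),(30,.12,.20),(30,.12,.25)):
    t=np.deg2rad(th);a=.2;b=-.002
    p=np.array([p0[0],yn+a*np.cos(t)-b*np.sin(t),zn+a*np.sin(t)+b*np.cos(t)])
    q,ep,er=ik(p,down(.004,th),q);print(th,*rel(o,p,down(.004,th)),'TCP',p.round(3),q.round(2),round(er,3))
E
python3 out.py
```

```text
clock: 16.45
position: [0.5458, 0.2616, 0.1124]
ee_rot: [-0.706, -0.003, 0.003, 0.708]
ft_force: [-0.2, -0.3, -0.1]
grip_width: 0.799
clock: 17.08
position: [0.5465, 0.262, 0.1139]
ee_rot: [-0.706, -0.004, 0.002, 0.708]
ft_force: [-1.3, -0.5, 5.6]
grip_width: 0.456
0 [ 0.    -0.016  0.005] [-0.003  0.005  0.003] TCP [0.547 0.263 0.117] [-0.01  0.46 -0.65  1.62  0.3   1.16 -0.73] 0.0
0 [-0.001 -0.016 -0.18 ] [-0.003  0.005  0.003] TCP [0.547 0.226 0.117] [ 0.05  0.42 -0.65  1.66  0.27  1.15 -0.66] 0.0
5 [-0.001 -0.108 -0.183] [0.108 0.005 0.003] TCP [0.547 0.225 0.135] [ 0.13  0.39 -0.67  1.67  0.18  1.12 -0.57] 0.0
10 [-0.001 -0.195 -0.193] [0.219 0.005 0.003] TCP [0.547 0.223 0.153] [ 0.21  0.36 -0.7   1.68  0.08  1.1  -0.48] 0.0
15 [-0.001 -0.28  -0.211] [0.33  0.005 0.003] TCP [0.547 0.22  0.17 ] [ 0.29  0.33 -0.73  1.69 -0.03  1.09 -0.38] 0.0
20 [-0.001 -0.364 -0.206] [0.441 0.005 0.002] TCP [0.547 0.221 0.187] [ 0.37  0.32 -0.75  1.7  -0.13  1.09 -0.29] 0.0
25 [-0.    -0.445 -0.188] [0.552 0.005 0.002] TCP [0.547 0.224 0.203] [ 0.43  0.31 -0.77  1.7  -0.23  1.09 -0.21] 0.0
30 [ 0.    -0.522 -0.163] [0.663 0.005 0.002] TCP [0.547 0.229 0.218] [ 0.49  0.31 -0.8   1.71 -0.32  1.1  -0.13] 0.0
30 [ 0.001 -0.577 -0.063] [0.663 0.005 0.002] TCP [0.547 0.249 0.229] [ 0.46  0.3  -0.8   1.69 -0.32  1.1  -0.18] 0.0
30 [ 0.002 -0.652  0.063] [0.663 0.005 0.002] TCP [0.547 0.274 0.244] [ 0.42  0.3  -0.81  1.66 -0.31  1.11 -0.23] 0.0
30 [ 0.004 -0.921  0.163] [0.663 0.005 0.002] TCP [0.547 0.294 0.298] [ 0.39  0.27 -0.82  1.57 -0.3   1.19 -0.3 ] 0.0
30 [ 0.004 -1.171  0.164] [0.663 0.005 0.002] TCP [0.547 0.294 0.348] [ 0.39  0.25 -0.82  1.49 -0.31  1.28 -0.34] 0.0
```

```bash
python3 -m pendant '{"offset":[[0,-0.03,0],[0,-0.03,-0.05],[0,-0.03,-0.1],[0,-0.03,-0.15],[0,-0.03,-0.18],[0,-0.03,-0.18]],"turn":[[0,0,0],[0,0,0],[0,0,0],[0,0,0],[0,0,0],[0,0,0]]}' - 100
python3 out.py
python3 - <<'E'
from h import *
o,p,d=grab('wrist');cv2.imwrite('pics/w6.png',p[...,::-1])
P=cloud('wrist',d,o);hsv=cv2.cvtColor(p,cv2.COLOR_RGB2HSV)
m=(hsv[...,0]<35)&(hsv[...,1]>30)&(P[...,2]>.13)&(P[...,2]<.16)&(abs(P[...,0]-.548)<.03)&(P[...,1]>0)&(P[...,1]<.45)
q=P[m];print(np.percentile(q,[1,50,99],axis=0).round(3))
E
```

```text
clock: 17.82
position: [0.5469, 0.2252, 0.1197]
ee_rot: [-0.706, -0.003, 0.001, 0.708]
ft_force: [0.9, 0.3, -1.5]
grip_width: 0.452
0 [0.001 0.014 0.189] [-0.003  0.003  0.003] TCP [0.547 0.263 0.117] [-0.02  0.46 -0.65  1.62  0.3   1.16 -0.73] 0.0
0 [-0.     0.014  0.004] [-0.003  0.003  0.003] TCP [0.547 0.226 0.117] [ 0.05  0.42 -0.64  1.66  0.27  1.15 -0.66] 0.0
5 [ 0.    -0.078  0.001] [0.108 0.004 0.003] TCP [0.547 0.225 0.135] [ 0.13  0.39 -0.67  1.67  0.18  1.12 -0.57] 0.0
10 [ 0.    -0.165 -0.009] [0.219 0.004 0.003] TCP [0.547 0.223 0.153] [ 0.21  0.36 -0.7   1.68  0.08  1.1  -0.48] 0.0
15 [ 0.    -0.25  -0.027] [0.33  0.004 0.003] TCP [0.547 0.22  0.17 ] [ 0.29  0.33 -0.73  1.69 -0.03  1.09 -0.38] 0.0
20 [ 0.001 -0.334 -0.022] [0.441 0.004 0.003] TCP [0.547 0.221 0.187] [ 0.36  0.32 -0.75  1.7  -0.13  1.09 -0.29] 0.0
25 [ 0.001 -0.415 -0.005] [0.553 0.004 0.002] TCP [0.547 0.224 0.203] [ 0.43  0.31 -0.77  1.7  -0.23  1.09 -0.21] 0.0
30 [ 0.001 -0.493  0.021] [0.664 0.004 0.002] TCP [0.547 0.229 0.218] [ 0.49  0.31 -0.8   1.7  -0.32  1.1  -0.13] 0.0
30 [ 0.002 -0.547  0.121] [0.664 0.004 0.002] TCP [0.547 0.249 0.229] [ 0.46  0.3  -0.8   1.68 -0.32  1.1  -0.18] 0.0
30 [ 0.003 -0.622  0.246] [0.664 0.004 0.002] TCP [0.547 0.274 0.244] [ 0.42  0.3  -0.81  1.65 -0.3   1.11 -0.23] 0.0
30 [ 0.005 -0.892  0.347] [0.664 0.004 0.002] TCP [0.547 0.294 0.298] [ 0.39  0.28 -0.82  1.57 -0.3   1.19 -0.3 ] 0.0
30 [ 0.005 -1.142  0.348] [0.664 0.004 0.002] TCP [0.547 0.294 0.348] [ 0.39  0.25 -0.82  1.49 -0.31  1.28 -0.34] 0.0
[[0.526 0.186 0.136]
 [0.545 0.281 0.139]
 [0.565 0.336 0.151]]
```

View pics/w6.png

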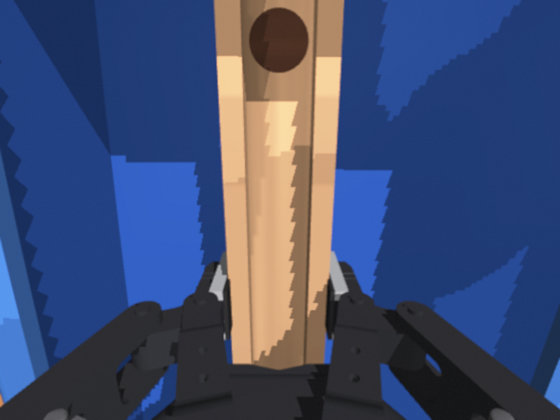

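The wrist view shows the rail gripped between the pads, with its +y hole at (280,40). I'll check where the +y end is against the hatch edge before tilting.

```bash
python3 - <<'E'
from h import *
f=np.load('w5.npz');o5=dict(position=f['pos'],ee_rot=f['rot'])
print('w5: holeN, endN, holeP',pts('wrist',[(270,280),(270,297),(268,75)],o=o5,z=.138).round(4).tolist())
o=manip.get_obs();print('holeP now',pts('wrist',[(280,40)],o=o,z=.142).round(4))
# hatch edges now from wrist depth5: lid pixels near x=.545
d=f['d'];P=cloud('wrist',d,o5);c=(abs(P[...,0]-.51)<.01)&(P[...,2]>.178)&(P[...,2]<.195)
y=P[...,1][c];print('hatch y edges',y[y<.216].max(),y[y>.216].min())
E
```

```text
w5: holeN, endN, holeP [[0.5462, 0.0864, 0.138], [0.5461, 0.0583, 0.138], [0.5444, 0.359, 0.138]]
holeP now [[0.5454 0.3251 0.142 ]]
hatch y edges 0.082817655151493 0.36135522039433154
```

```bash
python3 -m pendant '{"offset":[[0,-0.04,0],[0,-0.08,0],[0,-0.12,-0.01],[0,-0.165,-0.01],[0,-0.21,-0.01],[0,-0.25,-0.01],[0,-0.25,-0.01]],"turn":[[0.05,0,0],[0.11,0,0],[0.16,0,0],[0.22,0,0],[0.275,0,0],[0.33,0,0],[0.33,0,0]]}'
python3 out.py | tail -8
python3 - <<'E'
from h import *
o,p,d=grab('side');cv2.imwrite('pics/s7.png',cv2.resize(p[80:300,160:380,::-1],None,fx=2.5,fy=2.5))
E
```

```text
clock: 18.75
position: [0.5471, 0.2232, 0.17]
ee_rot: [-0.609, -0.003, 0.002, 0.793]
ft_force: [-0.1, 0.3, -1.4]
grip_width: 0.45
15 [-0.    -0.004 -0.017] [0.    0.004 0.003] TCP [0.547 0.22  0.17 ] [ 0.28  0.33 -0.71  1.69 -0.03  1.09 -0.37] 0.0
20 [ 0.    -0.083  0.009] [0.111 0.004 0.003] TCP [0.547 0.221 0.187] [ 0.35  0.32 -0.73  1.7  -0.13  1.09 -0.28] 0.0
25 [ 0.001 -0.157  0.047] [0.222 0.004 0.003] TCP [0.547 0.224 0.203] [ 0.42  0.31 -0.76  1.7  -0.23  1.09 -0.2 ] 0.0
30 [ 0.001 -0.225  0.091] [0.334 0.004 0.003] TCP [0.547 0.229 0.218] [ 0.48  0.3  -0.78  1.7  -0.33  1.1  -0.13] 0.0
30 [ 0.002 -0.252  0.202] [0.334 0.004 0.003] TCP [0.547 0.249 0.229] [ 0.44  0.3  -0.79  1.68 -0.32  1.1  -0.17] 0.0
30 [ 0.003 -0.293  0.342] [0.334 0.004 0.003] TCP [0.547 0.274 0.244] [ 0.4   0.3  -0.79  1.66 -0.31  1.11 -0.23] 0.0
30 [ 0.004 -0.528  0.509] [0.334 0.004 0.003] TCP [0.547 0.294 0.298] [ 0.37  0.27 -0.8   1.57 -0.31  1.19 -0.3 ] 0.0
30 [ 0.005 -0.769  0.573] [0.334 0.004 0.003] TCP [0.547 0.294 0.348] [ 0.37  0.25 -0.81  1.49 -0.31  1.28 -0.33] 0.0
```

View pics/s7.png

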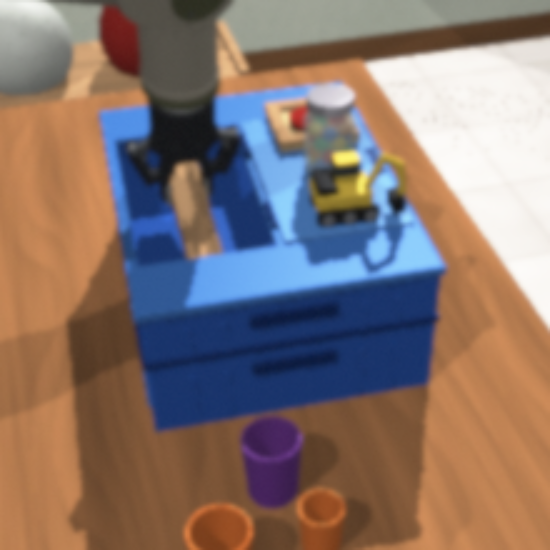

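The side view shows the rail tilting at (195,205) in the hatch with its +y end coming up, and the jar, puzzle and excavator undisturbed. Force readings are quiet, so I'll continue.

```bash
python3 -m pendant '{"offset":[[0,-0.04,0.015],[0,-0.075,0.03],[0,-0.11,0.05],[0,-0.15,0.075],[0,-0.18,0.1],[0,-0.215,0.125],[0,-0.23,0.17],[0,-0.25,0.22],[0,-0.27,0.28],[0,-0.29,0.345],[0,-0.29,0.345]],"turn":[[0.05,0,0],[0.11,0,0],[0.16,0,0],[0.22,0,0],[0.275,0,0],[0.33,0,0],[0.33,0,0],[0.33,0,0],[0.33,0,0],[0.33,0,0],[0.33,0,0]]}'
python3 out.py | tail -2
```

```text
clock: 20.18
position: [0.5458, 0.2771, 0.2445]
ee_rot: [-0.501, -0.004, 0.003, 0.865]
ft_force: [-0.2, -0.4, -2.1]
grip_width: 0.452
30 [ 0.002 -0.191  0.208] [0.004 0.008 0.001] TCP [0.546 0.294 0.298] [ 0.37  0.27 -0.79  1.57 -0.32  1.19 -0.29] 0.0
30 [ 0.003 -0.408  0.332] [0.004 0.008 0.001] TCP [0.546 0.294 0.348] [ 0.36  0.24 -0.79  1.49 -0.32  1.28 -0.33] 0.0
```

```bash
python3 -m pendant '{"offset":[[0,-0.05,0.06],[0,-0.1,0.11],[0,-0.15,0.16],[0,-0.2,0.21],[0,-0.25,0.24],[0,-0.3,0.27],[0,-0.36,0.3],[0,-0.41,0.33],[0,-0.41,0.33],[0,-0.41,0.33],[0,-0.41,0.33]],"turn":[[0,0,0],[0,0,0],[0,0,0],[0,0,0],[0,0,0],[0,0,0],[0,0,0],[0,0,0],[0,0,0],[0,0,0],[0,0,0]]}'
python3 - <<'E'
from h import *
o,p,d=grab('side');cv2.imwrite('pics/s8.png',p[...,::-1])
P=cloud('side',d);hsv=cv2.cvtColor(p,cv2.COLOR_RGB2HSV)
m=(hsv[...,0]>5)&(hsv[...,0]<30)&(hsv[...,1]>40)&(abs(P[...,0]-.546)<.04)&(P[...,2]>.2)&(P[...,1]>.05)&(P[...,1]<.55)
q=P[m];print('rail pts',len(q),q.min(0).round(3),q.max(0).round(3))
o,p,d=grab('top');f=np.load('top.npz');Z0=cloud('top',f['d']);Z1=cloud('top',d)
for n,b in(('puz',(128,175,148,195)),('jar',(172,203,148,188)),('exc',(212,248,145,195))):
  s=np.s_[b[2]:b[3],b[0]:b[1]]
  a=[np.nanmedian(Z[s][Z[s][...,2]>.2],0).round(4) for Z in(Z0,Z1)];print(n,*a)
hsv=cv2.cvtColor(p,cv2.COLOR_RGB2HSV);t=hsv[228:282,385:442]
for n,(a,b) in dict(green=(45,85),blue=(100,125),red=(172,180)).items(): print(n,int(((t[...,0]>=a)&(t[...,0]<=b)&(t[...,1]>150)).sum()))
cv2.imwrite('pics/t8.png',p[...,::-1])
print(o['joint_velocities'].round(3),o['ft_force'])
E
python3 tile.py pics/s8.png pics/t8.png pics/p8.png
```

```text
clock: 21.55
position: [0.5451, 0.2934, 0.3479]
ee_rot: [-0.501, -0.004, 0.003, 0.865]
ft_force: [-0.1, 0.3, -1.6]
grip_width: 0.452
rail pts 1316 [0.508 0.056 0.252] [0.586 0.312 0.655]
puz [0.7344 0.314  0.2056] [0.7338 0.3136 0.2054]
jar [0.7204 0.2042 0.2904] [0.7202 0.204  0.2907]
exc [0.7172 0.1034 0.2385] [0.7171 0.1035 0.2389]
green 33
blue 32
red 5
[ 0.001 -0.002  0.001 -0.003  0.     0.002 -0.001] [ 0.27712287  0.20806763 -1.28930011]
```

View pics/p8.png

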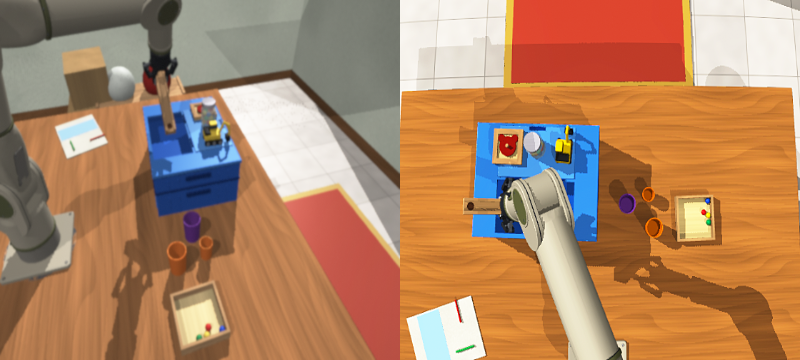

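The rail is out and held tilted in the air, with its lowest seen point at z 0.252 against a lid top of about 0.19. The beaker is upright, the marbles are in the tray and the three lid items have not moved. I'm handing in.

```bash
python3 -c "
from workcell import manip
print(manip.hand_in())"
```

```text
the job is handed in; nothing more can be done
None
```

The job is done and handed in at about 21.7 s on the robot clock, well under the 64 s limit. The hand-in gives no verdict.

**Beaker and marbles:** I gripped the large orange beaker from the side and rolled it over the tray, and all four marbles are in the tray in the final views. My colour count in the tray was clear for green and blue and weak for red (5 pixels). I did not run it for yellow, so red and yellow rest on the pictures. The empty beaker stands upright where it began, with its rim within 1 mm of its starting position and its top measured at z 0.084.

**Rail:** I slid it 37 mm towards -y, tilted it 30° and drew it out +y end first. It is held still at 30° with a 100 N grip, and its lowest seen point is at z 0.252, about 6 cm above the lid. The wrist reads only about 1.3–1.6 N downward, roughly the rail's weight, so nothing else is touching it.

**Lid items:** The puzzle, jar and excavator each measure within 1 mm of where they started.

No check failed. The hatch edges measured about 5 mm further towards +y than I had worked out from the bench pose. I allowed for that before tilting the rail.

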